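# Peel the stuck inner tray from its stack and hold it over the heel unit

### The arm

A 6-joint arm with a two-finger parallel gripper is mounted at the origin on a cart in front of the work surface, level with it; the furniture and walls round the work are solid. World frame = base frame: x ahead of the robot, y to its left, z up, the work surface at z = 0. Lengths are in m, angles in rad, forces in N, time in s.
With the tool pointing down it reaches from about 0.275 to 1 m from the base axis. Payload 8.4 kg.
Tool frame: the origin (TCP) lies midway between the tips of the shut fingers; the grasp point (between the pads) lies 19 mm behind it; z points along the fingers, y is the line along which they close (so a half turn about z gives the same grasp; the last joint's range is limited). The gripper opens to 85 mm and grips with 20 to 120 N. Pads are 22 mm wide; open, the fingers measure 114 mm over their backs; the gripper's body (76 mm by 85 mm) begins 54 mm behind the grasp point. The pads swing forward as they close: fully open they stand 13 mm farther back than shut.
Start: joints at [1.245, 0.353, 1.633, -0, 1.155, -0.002], TCP at [0.199, 0.593, 0.231] pointing down, gripper open.
Joint ranges: [-2.63, 2.63], [-0.92, 2.1], [0.06, 2.66], [-1.3, 4.44], [0, 2.69], [-3.02, 3.02]. Speed limits (rad/s): [2.22, 2.22, 2.79, 3.14, 3.14, 3.14].

### API

Orientations are given as [roll, pitch, yaw] about the fixed x, y, z axes, in that order (R = Rz(yaw) Ry(pitch) Rx(roll)).
In Python, from workcell import bot gives the robot as it stands. Calls block until the motion is done:
- bot.move_pose(position, orientation): joint-space move of the TCP to a pose.
- bot.move_l(position, v=0.15, orientation=None, threshold=None): straight line of the TCP; orientation=None keeps the orientation; v is the mean speed in m/s. With threshold (N) it stops when the force on the tool has changed by that much, and returns True; else False.
- bot.goto_joints(angles): joint-space move.
- bot.set_gripper(opening): opening from 0.0 (shut) to 1.0 (fully open); the grip force is fixed at half the most; returns when the fingers have stopped.
- bot.sleep(seconds).
- bot.inverse_kinematics(position, orientation): joint angles nearest the present ones, or None.
- bot.read_state(): the state.
- bot.camera(name): name is "scene" or "top" or "wrist"; returns (picture, depth): 384x512x3 uint8, red, green, blue; 384x512 float32, m along the optical axis (not along the pixel's ray), 0 where there is no reading.
- bot.camera_model(name): a dict with "fx", "fy", "cx", "cy" (pixels), "R" (3x3) and "t" (3): a world point X has camera coordinates R X + t. Camera axes: x right, y down, z forward; pixel columns grow to the right and rows downward; lengths in m; the calibration is good to about 2 mm. A picture is of the moment at which its call begins: read the wrist's pose just before it. camera_model takes no time and is no camera call; for the wrist camera it gives the pose at the moment of the call.
A pose or a line that the arm cannot do raises bot.PlanningError and nothing moves.
- bot.close_job(): hands the job in; it is judged then, once.
The state is a dict: "t": time; "q": joint angles; "dq": joint speeds; "joint_torque": joint torques, N m; "eef_pos": TCP position; "ee_rot": TCP orientation; "force": force on the tool from outside, world axes, zero at the start; "ft_torque": the same for the moment, N m; "finger_gap": opening from 0.0 (shut) to 1.0 (fully open); "gripper_force": force on a finger pad.
Only numpy, scipy, OpenCV 4.12 (cv2) and the standard library are available. Lean on these libraries where they do the work, as an engineer would, in place of code of your own. Each camera call takes 0.05 s, during which the arm holds its last target. There are 200 camera calls.

### The job

Press the hold-down lever of the tray fixture down until its latch catches and keeps it down by itself. Then take the stuck inner tray by the upright fin in its corner and peel it: raise that corner first while the opposite corner is still seated, then lift it off, leaving the outer trays in the fixture. Finish while still holding the inner tray in the gripper, level and open side up, centred over the heel unit on the bench with its underside about 13 cm above the bench top, ready for the screws; do not move the heel unit.

Things in the scene. Friction and masses are not known exactly. Their poses are not given: they have to be found in the camera images.
- fixture: Fixed plate 200 x 190 x 6 mm, left or right on the bench, with the tray stack. Origin: on the bench under the stack's centre; x along the stack's long side, z up. Lever along the -y side, hinged at (88, -76, 30) mm about y. Latch housing 48 mm high at x -55, y -104. Two hooks 37 mm high over the stack's rim at y +60, x +-40. The lever's pad and the fin are at its -x, -y corner.
- hold_lever (a joint): Steel lever's angle, rad: 0 up (start), about 0.21 latched, stop 0.234. Springs back unless pressed past 0.22 (a sprung bolt snaps over it), so press to the stop: 2 to 8 N at the pad, over 15 N means on the stop. Latched, its foot is 2 mm above the outer trays' rim and keeps them down; otherwise they come up with the inner tray.
- lever_pad (a point): Centre of the top face of the lever's black thumb pad (34 mm along the lever, 26 mm wide): press down here. It goes from 82 mm to about 37 mm above the bench on an arc of radius 203 mm about the hinge.
- outer_trays: Black nested outer trays stuck together as one loose block: rim 140 x 112 mm, rim top 30 mm above the bench, cavity 102 x 72 mm, 16 mm deep. Origin: centre of the underside, 6 mm above the bench; axes as the fixture's. Stays in the fixture.
- inner_tray: Grey tray nested in the outer ones: pan 96 (x) x 66 (y) mm, flange 112 x 82 mm, 21 mm high without fin, about 90 g. Origin: centre of the underside, 14 mm above the bench at the start; z up, axes as the fixture's at the start. Four spring nubs at the pan's sides (x +-36, y +-33 mm) hold it with 4 to 5 N each and let go after 5 mm of lift; 3 mm of play all round.
- fin_top (a point): Middle of the top edge of the inner tray's upright pull fin, at (-42, -27, 55) mm in the tray's frame, 69 mm above the bench at the start. Fin 8 mm thick, 28 mm long, standing 34 mm above the flange in the corner nearest the lever's pad; its length runs along (1, 1) in the tray's x, y, so grip it from above with fingers closing along (1, -1).
- far_corner (a point): Underside of the inner tray's pan at the corner opposite the fin, at (48, 33, 0) mm in the tray's frame: the corner that stays seated while the fin's corner is raised.
- heel_unit: Loose black ski-binding heel unit with two long wire arms, 147 x 102 x 40 mm, on the open bench on the other side from the fixture. Origin: centre of its underside.

How it is judged:
On the way, in this order (a step that is already met when the one before it is completed fails the run):
1. the lever is latched down and stays down untouched (value of joint hold_lever above 0.2 rad and contact force between each of the arm, the fingers and hold_lever below 0.2 N), for 0.2 s.
2. the fin's corner is raised (tray tilted by more than 0.12 rad) while the opposite corner is still within 8 mm of its seat (angle between inner_tray's own z axis and vertical above 0.12 rad and z of far_corner in the frame of outer_trays below 0.016 m and z of fin_top in the frame of outer_trays above 0.073 m and contact force between the fingers and inner_tray above 1 N), for 0.05 s.
At the end, for the whole second after the job is handed in: Gripper holds the inner tray still, open side up, level within 10 degrees, its origin within 4 cm horizontally of the heel unit's, underside 10 to 17 cm above the bench; heel unit moved under 2 cm, lever latched, outer trays within 1 cm of their seat (contact force between the fingers and inner_tray above 1 N and height (world z) of inner_tray between 0.1 and 0.17 m and angle between inner_tray's own z axis and vertical below 0.175 rad and horizontal distance between inner_tray and heel_unit below 0.04 m and linear speed of inner_tray below 0.02 m/s and contact force between inner_tray and heel_unit below 0.05 N and distance of heel_unit from where it was at the start of the episode below 0.02 m and value of joint hold_lever above 0.2 rad and z of outer_trays in the frame of fixture below 0.01 m and horizontal distance between outer_trays and fixture below 0.01 m); the arm keeps its last pose, push and grip.
It fails at once if the outer trays are pulled up from the fixture (z of outer_trays in the frame of fixture above 0.018 m).
It fails at once if the heel unit is pushed away (distance of heel_unit from where it was at the start of the episode above 0.03 m).
It also fails if it takes over 51 s, if anything falls off the work surface, if the arm or the gripper's body presses on something with over 40 N, if the wrist force passes 120 N, or if a joint passes its speed limit or range.

## Working session

There is one attempt and no reset: what is moved stays moved. The work goes in short steps, each a Python script; the robot and the scene stay as the last script left them, time stands still between calls to the robot, and variables do not carry over. Pictures are saved under pics/ and viewed, at most 10 in all, crops included, and the job is handed in when it is done.

```bash
mkdir -p pics; python3 - <<'E'
from workcell import bot
import cv2,numpy as np
for n in ("top","scene"):
    p,d=bot.camera(n); m=bot.camera_model(n)
    cv2.imwrite(f"pics/{n}0.png",cv2.cvtColor(p,cv2.COLOR_RGB2BGR)); np.savez(f"{n}0.npz",p=p,d=d,**m)
    print(n,m)
print(bot.read_state())
E
```

```text
top {'fx': 360.4046488237502, 'fy': 360.4046488237502, 'cx': 256.16630643754354, 'cy': 197.302973444465, 'R': array([[-0.01166933, -0.99987926,  0.01026134],
       [-0.99222908,  0.01030752, -0.1239968 ],
       [ 0.12387606, -0.01162856, -0.99222956]]), 't': array([-0.02744477,  0.5530645 ,  1.08565592])}
scene {'fx': 371.70173406326063, 'fy': 371.70173406326063, 'cx': 249.9796762874474, 'cy': 189.63734377552348, 'R': array([[ 0.74360227, -0.66855021,  0.0098128 ],
       [-0.41621845, -0.47432963, -0.77574068],
       [ 0.5232761 ,  0.57275826, -0.63097551]]), 't': array([-0.44517759,  0.26613592,  0.82901847])}
{'t': 0.1, 'q': array([ 1.24462123e+00,  3.53610900e-01,  1.63405563e+00,  2.07134936e-06,
        1.15521819e+00, -2.40503205e-03]), 'dq': array([-0.00034625, -0.000862  , -0.00132474, -0.00140907, -0.00043834,
        0.00029712]), 'joint_torque': array([ 1.92499530e-03, -6.06366634e+01, -3.42822897e+01,  1.20648206e-04,
        3.96138828e-03, -1.11359489e-05]), 'eef_pos': array([0.19870291, 0.59211552, 0.23061854]), 'ee_rot': array([-3.14030059e+00, -5.00141678e-06,  2.81782175e+00]), 'force': array([-0.04530984,  0.8210987 ,  0.58656475]), 'ft_torque': array([-0.0127804 ,  0.02392394, -0.01594972]), 'gripper_force': 0.0, 'finger_gap': 1.0024681974924783}
```

View pics/top0.png

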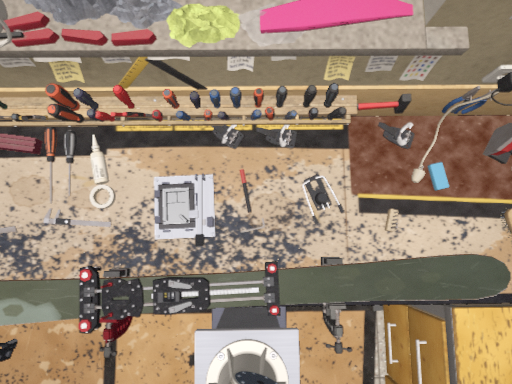

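The top view shows the fixture near (184,207) and the heel unit near (322,196). I'll enlarge both.

```bash
python3 - <<'E'
import cv2,numpy as np
im=cv2.imread("pics/top0.png")
a=cv2.resize(im[165:255,145:225],None,fx=6,fy=6,interpolation=cv2.INTER_CUBIC)
b=cv2.resize(im[165:230,290:350],None,fx=5,fy=5,interpolation=cv2.INTER_CUBIC)
c=np.zeros((540,790,3),np.uint8);c[:,:480]=a;c[:325,490:790]=b
cv2.imwrite("pics/crop0.png",c)
E
```

```text
(no output)
```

View pics/crop0.png

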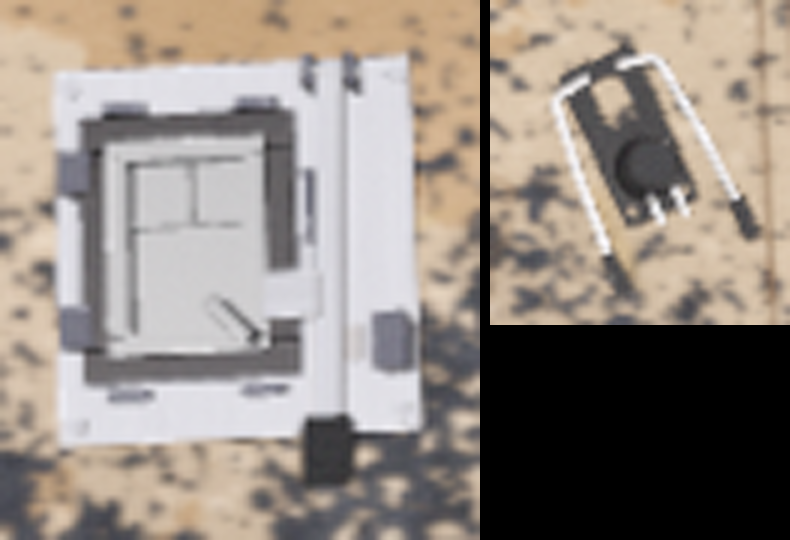

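View pics/scene0.png

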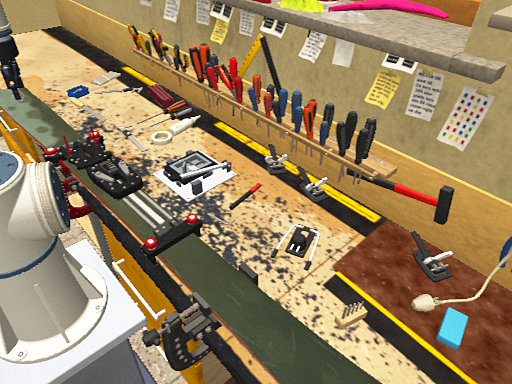

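Crop (scale 6, offset 145,165): the lever is on the right side, its black pad is at (327,450), the fin runs (212,302) to (262,345), and the rim corners are (82,120), (292,112), (302,373) and (85,383). So the fixture axes are roughly the world axes. I'll fit the pose with these points, and take the heel unit's outline from depth.

```bash
cat > fit.py <<'E'
import numpy as np,cv2
from scipy.optimize import least_squares
z=np.load("top0.npz");K=[z[k] for k in("fx","fy","cx","cy")]
def proj(X):
    c=X@z["R"].T+z["t"];return np.c_[K[0]*c[:,0]/c[:,2]+K[2],K[1]*c[:,1]/c[:,2]+K[3]]
M=np.array([[70,56,30],[70,-56,30],[-70,-56,30],[-70,56,30],[56,41,35],[56,-41,35],[-56,-41,35],[-56,41,35],[-108,-76,82]])/1e3
P=np.array([[82,120],[292,112],[302,373],[85,383],[105,145],[265,135],[268,345],[107,357],[327,450]])/6+[144.5,164.5]
def W(p,M=M):
    c,s=np.cos(p[2]),np.sin(p[2]);return np.c_[p[0]+c*M[:,0]-s*M[:,1],p[1]+s*M[:,0]+c*M[:,1],M[:,2]]
r=least_squares(lambda p:(proj(W(p))-P).ravel(),[.55,.2,0],loss="soft_l1")
print("fixture",r.x);print(np.round((proj(W(r.x))-P),1).tolist())
fin=np.array([[-32.1,-17.1,69],[-51.9,-36.9,69],[-42,-27,69]])/1e3
print("fin pred crop",(proj(W(r.x,fin))-[144.5,164.5])*6)
# height map
v,u=np.mgrid[:384,:512];d=z["d"]
c=np.stack([(u-K[2])/K[0]*d,(v-K[3])/K[1]*d,d],-1);X=(c-z["t"])@z["R"]
b=X[165:230,290:350].reshape(-1,3);print("bench z",np.median(b[:,2]))
k=b[b[:,2]>np.median(b[:,2])+.006];print(len(k),k.min(0),k.max(0))
print("heel rect",cv2.minAreaRect(k[:,:2].astype(np.float32)))
pad=X[165+72:165+78,145+52:145+57].reshape(-1,3);print("pad",np.median(pad,0))
np.save("fix.npy",r.x)
E
python3 fit.py
```

```text
fixture [0.53013023 0.21549323 0.03570647]
[[-0.5, -0.4], [0.4, -0.7], [-0.1, 0.6], [-0.4, 0.6], [0.1, -0.6], [-0.1, -0.1], [0.3, 0.9], [0.3, 0.1], [0.1, -0.3]]
fin pred crop [[208.47811361 300.76642372]
 [249.25120451 338.64643933]
 [228.84451808 319.68771965]]
bench z -0.000341767783593199
458 [ 0.41395965 -0.31183478  0.00566403] [ 0.65567787 -0.02051756  1.14607975]
heel rect ((0.5234700441360474, -0.15161874890327454), (0.15350039303302765, 0.3252624571323395), 22.058074951171875)
pad [0.4240256  0.13593175 0.08223659]
```

```bash
cat >> fit.py <<'E'
k=b[(b[:,2]>.006)&(b[:,2]<.06)];print(len(k));hr=cv2.minAreaRect(k[:,:2].astype(np.float32));print("heel rect",hr)
hist=np.histogram(k[:,2],8);print(hist)
E
python3 fit.py | tail -4
cat > h.py <<'E'
import numpy as np
from workcell import bot
px,py,th=np.load("fix.npy")
def w(x,y,z):  # fixture mm -> world m
    c,s=np.cos(th),np.sin(th);return np.array([px+(c*x-s*y)/1e3,py+(s*x+c*y)/1e3,z/1e3])
O=[np.pi,0,np.pi/4+th]
E
python3 - <<'E'
from h import *
import cv2
bot.move_pose(w(-75,-50,240),O)
s=bot.read_state();print(s["t"],s["q"],s["force"])
m=bot.camera_model("wrist");p,d=bot.camera("wrist")
np.savez("w1.npz",p=p,d=d,**m)
def pr(X):
    c=m["R"]@X+m["t"];return m["fx"]*c[0]/c[2]+m["cx"],m["fy"]*c[1]/c[2]+m["cy"]
im=cv2.cvtColor(p,cv2.COLOR_RGB2BGR)
for X in [(-42,-27,69),(-32.1,-17.1,69),(-51.9,-36.9,69),(-108,-76,82),(70,56,30),(-70,-56,30),(-70,56,30),(70,-56,30)]:
    u,v=pr(w(*X));print(X,round(u),round(v))
    if abs(u)<2000 and abs(v)<2000: cv2.circle(im,(int(u),int(v)),2,(0,0,255),-1)
cv2.imwrite("pics/w1.png",im)
E
```

```text
425
heel rect ((0.5614053010940552, -0.2439124584197998), (0.16752848029136658, 0.1048356294631958), 14.600337028503418)
(array([209,  67,   7,  19,  20,  17,  53,  33]), array([0.00603075, 0.01066438, 0.01529801, 0.01993165, 0.02456528,
       0.02919892, 0.03383255, 0.03846618, 0.04309982]))
1.925 [3.40324707e-01 1.24246712e-01 1.91409304e+00 2.25887126e-04
 1.10308151e+00 1.08848156e+00] [-0.24472412 -0.05671578  0.07627633]
(-42, -27, 69) 262 134
(-32.1, -17.1, 69) 262 120
(-51.9, -36.9, 69) 262 148
(-108, -76, 82) 250 214
(70, 56, 30) 283 -11
(-70, -56, 30) 262 165
(-70, 56, 30) 190 94
(70, -56, 30) 355 75
```

View pics/w1.png

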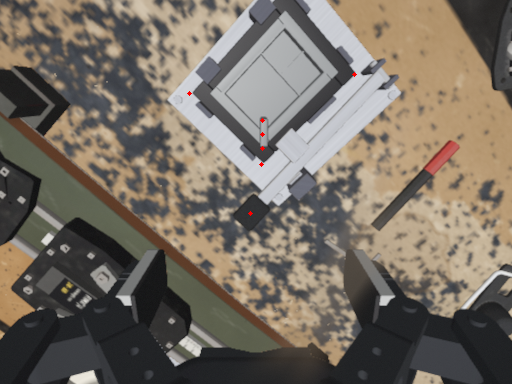

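The wrist view confirms the fit: the predicted fin (262,134) and pad (250,214) lie on the real ones. Next I press the lever.

```bash
python3 - <<'E'
from h import *
import cv2
bot.set_gripper(0)
bot.move_pose(w(-108,-76,105),O)
bot.move_l(w(-107,-76,88),v=.1)
r=bot.move_l(w(-116,-76,28),v=.04,threshold=20)
s=bot.read_state();print(r,s["t"],s["eef_pos"],s["force"])
bot.sleep(.2)
s=bot.read_state();print(s["eef_pos"],s["force"])
bot.move_l(w(-115,-76,110),v=.12)
bot.set_gripper(.45)
bot.move_pose(w(-75,-50,200),O)
m=bot.camera_model("wrist");p,d=bot.camera("wrist")
np.savez("w2.npz",p=p,d=d,**m)
im=cv2.cvtColor(p,cv2.COLOR_RGB2BGR)
cv2.imwrite("pics/w2.png",cv2.resize(im[60:300,130:400],None,fx=2.4,fy=2.4,interpolation=cv2.INTER_CUBIC))
# heights in fixture frame
v,u=np.mgrid[:384,:512];c=np.stack([(u-m["cx"])/m["fx"]*d,(v-m["cy"])/m["fy"]*d,d],-1)
X=(c-m["t"])@m["R"];dx,dy=X[...,0]-px,X[...,1]-py;C,S=np.cos(th),np.sin(th)
fx,fy=1e3*(C*dx+S*dy),1e3*(-S*dx+C*dy)
for a in range(20,-90,-5):
    print(a,[int(1e3*np.median(X[...,2][sel])) if (sel:=(abs(fx-a)<2.5)&(abs(fy-b)<2.5)&(d>0)).sum() else -1 for b in range(0,-95,-5)])
k=(X[...,2]>.06)&(X[...,2]<.075)&(abs(fx+42)<30)&(abs(fy+27)<25);print("fin",fx[k].mean(),fy[k].mean(),k.sum(),X[...,2][k].max(),fx[k].min(),fx[k].max(),fy[k].min(),fy[k].max())
print(bot.read_state()["t"])
E
```

```text
True 4.9167 [0.41889984 0.13555988 0.03467736] [-3.45655517 -1.69380295 18.66550227]
[0.41890562 0.13556237 0.03474204] [-3.28006075 -1.21200198 17.39289808]
20 [17, 17, 17, 17, 17, 16, 28, 35, 34, 30, 30, 29, 18, 6, 32, 34, 34, 34, 5]
15 [18, 21, 19, 18, 20, 19, 27, 35, 34, 29, 29, 30, 18, 6, 29, 35, 35, -1, 5]
10 [17, 17, 17, 17, 17, 17, 27, 35, 34, 30, 30, 29, 18, 6, 30, 34, 35, 33, 5]
5 [16, 17, 17, 17, 17, 17, 26, 35, 34, 29, 30, 30, 17, 6, 19, 35, 34, 34, 6]
0 [16, 17, 17, 17, 17, 17, 26, 35, 35, 30, 30, 30, 6, 6, 30, 34, 35, 35, 6]
-5 [17, 17, 17, 17, 17, 17, 27, 35, 34, 30, 30, 30, 6, 6, 31, 34, 35, -1, 5]
-10 [17, 17, 17, 17, 17, 17, 25, 35, 34, 30, 30, 30, 6, 5, 30, 34, 35, -1, 6]
-15 [17, 17, 17, 17, 17, 17, 26, 35, 34, 30, 30, 29, 5, 6, 18, 35, 35, 34, 6]
-20 [17, 17, 17, 17, 17, 17, 24, 35, 34, 30, 34, 38, 39, 22, 34, 34, 35, 284, 5]
-25 [17, 17, 17, 17, 17, 16, 27, 35, 35, 38, 39, 39, 39, 39, 39, 35, 278, 282, 6]
-30 [17, 17, 17, 18, 68, 42, 27, 35, 34, 38, 39, 39, 39, 39, 40, 272, 275, -1, 6]
-35 [17, 17, 17, 17, 69, 69, 35, 35, 34, 38, 39, 39, 39, 39, 257, 271, 279, 3
[... 272 characters left out ...]
-55 [30, 30, 30, 30, 30, 30, 30, 30, 30, 287, 279, 226, 239, 6, 30, 35, 255, 255, 46]
-60 [30, 30, 30, 30, 30, 30, 29, 30, 30, 281, 279, 30, 225, 232, 30, 35, 36, 42, 45]
-65 [30, 30, 29, 30, 30, 30, 30, 30, 281, 281, 30, 29, 5, 221, 229, 35, 36, 35, -1]
-70 [6, 6, 6, 6, 6, 283, 286, 281, 280, 21, 5, 6, 6, 6, 35, 35, 35, 33, 6]
-75 [6, 6, 6, 6, 280, 281, 279, 279, 22, 21, 6, 6, 5, 5, 32, 35, 35, 35, 6]
-80 [6, 6, 6, 6, 276, 249, 229, 6, 6, 6, 6, 6, 6, 6, 29, 35, 35, 34, 6]
-85 [6, 5, 6, 6, 251, 239, 239, 226, 6, 6, 6, 5, 6, 6, 30, 35, 35, 34, 5]
fin -38.92672482684138 -26.33965999083366 294 0.07102205872750399 -50.5617183658872 -27.628088987683284 -38.19636613747156 -15.47487574960915
6.8917
```

View pics/w2.png

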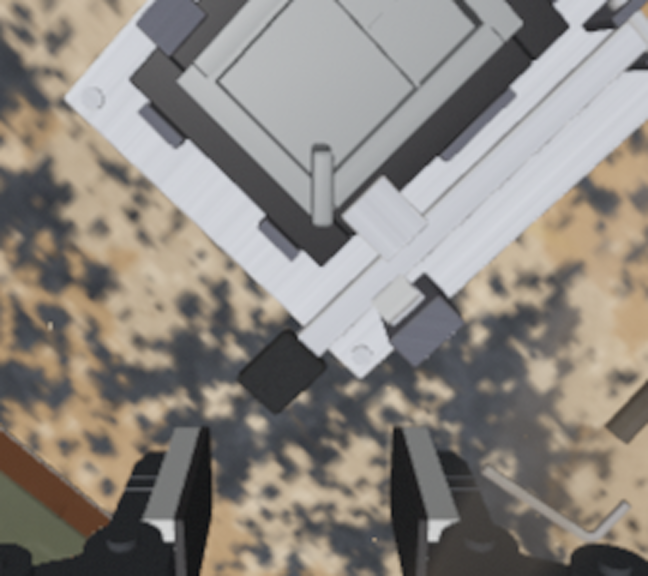

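The wrist view shows the lever latched, with the bolt over it at (398,300). The foot near (385,215) has its top at z≈39 mm, so I keep the fingertips at about 46 mm, then grip and peel.

```bash
cat >> h.py <<'E'
from scipy.spatial.transform import Rotation as Ro
far=w(48,33,14); G=w(-40.5,-27,46)
ax=np.array([-.555,.832,0]); ax=Ro.from_euler("z",th).apply(ax)
def peel(a,lift=0):  # TCP pose for tray tilted by a about the far corner
    r=Ro.from_rotvec(ax*a)
    return far+r.apply(G-far)+[0,0,lift],(r*Ro.from_euler("xyz",O)).as_euler("xyz")
E
python3 - <<'E'
from h import *
import cv2
bot.move_pose(w(-40.5,-27,110),O)
bot.move_l(G,v=.1,threshold=15)
bot.set_gripper(0)
s=bot.read_state();print(s["t"],s["eef_pos"]-G,s["force"],s["finger_gap"],s["gripper_force"])
for a in (.05,.1,.15,.18):
    p,o=peel(a,.001); bot.move_l(p,v=.04,orientation=o)
    s=bot.read_state();print(a,s["t"],s["eef_pos"]-p,s["force"],s["ft_torque"],s["finger_gap"],s["gripper_force"])
bot.sleep(.15)
p,d=bot.camera("scene"); cv2.imwrite("pics/s3.png",cv2.resize(cv2.cvtColor(p,cv2.COLOR_RGB2BGR)[110:220,130:280],None,fx=5,fy=5,interpolation=cv2.INTER_CUBIC))
m=bot.camera_model("wrist");p,d=bot.camera("wrist");cv2.imwrite("pics/w3.png",cv2.cvtColor(p,cv2.COLOR_RGB2BGR))
np.savez("w3.npz",p=p,d=d,**m)
E
```

```text
8.55 [0.00044607 0.00017346 0.00076206] [-1.80814287  0.25267556  5.74844832] 0.07801850278838311 59.09430205821991
0.05 8.8667 [ 4.15329339e-04  2.79807588e-04 -2.20250616e-05] [ 1.34879698  0.13959692 -1.35677864] [ 0.01729062 -0.07296139 -0.07903006] 0.07960797857103863 59.40781831741333
0.1 9.1583 [ 0.00036603  0.00019627 -0.00017765] [ 0.54494486  0.32732293 -1.57752616] [ 0.07631326 -0.11945142  0.02292129] 0.08048275483906679 59.38296675682068
0.15 9.45 [ 2.21447515e-04  7.91302984e-05 -2.83405513e-04] [ 1.80567208 -0.16071272  0.24391069] [ 0.01671387 -0.49546596  0.01825346] 0.0817252857284522 59.74407255649567
0.18 9.7 [-0.00015952 -0.0001075  -0.00034003] [-0.30852577 -0.97205823  0.69957731] [-0.05876547 -0.18488436 -0.03434336] 0.07754925301217833 59.66858625411987
```

View pics/w3.png

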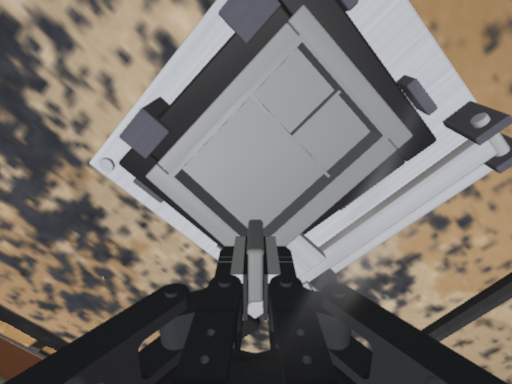

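The wrist view shows the fin held between the pads around (255,270) and the tray visibly tilted. I'll measure the tilt with a plane fit on its floor.

```bash
cat > tilt.py <<'E'
from h import *
import cv2,sys
def tilt(m,d,poly):
    msk=np.zeros(d.shape,np.uint8);cv2.fillPoly(msk,[np.array(poly)],1)
    v,u=np.nonzero((msk>0)&(d>0));D=d[v,u]
    X=(np.c_[(u-m["cx"])/m["fx"]*D,(v-m["cy"])/m["fy"]*D,D]-m["t"])@m["R"]
    for _ in range(3):
        c=np.median(X,0);A=np.c_[X[:,:2],np.ones(len(X))];k=np.linalg.lstsq(A,X[:,2],rcond=None)[0]
        r=X[:,2]-A@k;X=X[abs(r)<.0015] if (abs(r)<.0015).sum()>100 else X
    n=np.array([-k[0],-k[1],1]);n/=np.linalg.norm(n)
    return np.arccos(n[2]),n,k
E
python3 - <<'E'
from tilt import *
m=np.load("w3.npz")
a,n,k=tilt(m,m["d"],[(185,180),(252,105),(320,180),(250,210)]);print("tilt",a,n,"expected n",Ro.from_rotvec(ax*.18).apply([0,0,1]))
print("floor z at far corner",k@[far[0],far[1],1],"(seated .017)")
E
```

```text
tilt 0.17988014967627197 [0.14420911 0.10589199 0.98386514] expected n [0.14531037 0.10461538 0.98383968]
floor z at far corner 0.01733105333807307 (seated .017)
```

The tilt is 0.18 rad with the far corner seated. Next I lift the tray off, level it and carry it to the heel unit.

```bash
python3 - <<'E'
from tilt import *
p,o=peel(.18,.001)
dn=w(-1.5,-1,0)-w(0,0,0)
p=p+dn+[0,0,.02]; bot.move_l(p,v=.04,orientation=o)
s=bot.read_state();print(s["t"],s["force"],s["finger_gap"])
bot.move_l(p+[0,0,.05],v=.08)
bot.move_l(G+[0,0,.16],v=.1,orientation=O)
T=np.array([.5614,-.2439,0])+(w(-40.5,-27,0)-w(0,0,0))
bot.move_l([*T[:2],.2],v=.15)
bot.move_l([*T[:2],.164],v=.06)
bot.sleep(.5)
s=bot.read_state();print(s["t"],s["eef_pos"],s["force"],s["finger_gap"],s["gripper_force"])
m=bot.camera_model("wrist");pp,d=bot.camera("wrist");np.savez("w4.npz",p=pp,d=d,**m)
a,n,k=tilt(m,d,[(185,180),(252,105),(320,180),(250,210)]);print("tilt",a,n,"floor z",k@[.5614,-.2439,1])
P,D=bot.camera("top");S,_=bot.camera("scene")
c=lambda x:cv2.cvtColor(x,cv2.COLOR_RGB2BGR)
cv2.imwrite("pics/w4.png",np.hstack([cv2.resize(c(pp),(400,300)),c(S)[60:360,100:500]])); cv2.imwrite("pics/top4.png",cv2.resize(c(P)[150:270,140:370],None,fx=3.4,fy=3.4))
mt=bot.camera_model("top");v,u=np.mgrid[:384,:512]
X=(np.stack([(u-mt["cx"])/mt["fx"]*D,(v-mt["cy"])/mt["fy"]*D,D],-1)-mt["t"])@mt["R"]
h=X[...,2]; 
for q in [(-105,-76),(-20,-76),(-63,0),(63,0),(0,48),(20,-48)]:
    t=w(*q,0);k=np.hypot(X[...,0]-t[0],X[...,1]-t[1])<.005;print(q,np.median(h[k]),k.sum())
E
```

```text
10.6 [-0.09347298  0.57520316 -1.6883536 ] 0.07689435684026434
16.7 [ 0.52190261 -0.2723302   0.1640743 ] [ 0.49028601  0.60908806 -0.56826733] 0.07959821473427829 59.4477903842926
tilt 0.000374500258432439 [3.69482834e-04 6.10972337e-05 9.99999930e-01] floor z 0.1345237931089245
(-105, -76) 0.040840637983351157 8
(-20, -76) 0.03570698646053466 9
(-63, 0) 0.029135320256137198 8
(63, 0) 0.03139557294071202 7
(0, 48) 0.028715972351524247 8
(20, -48) 0.029073704975692255 8
```

View pics/w4.png

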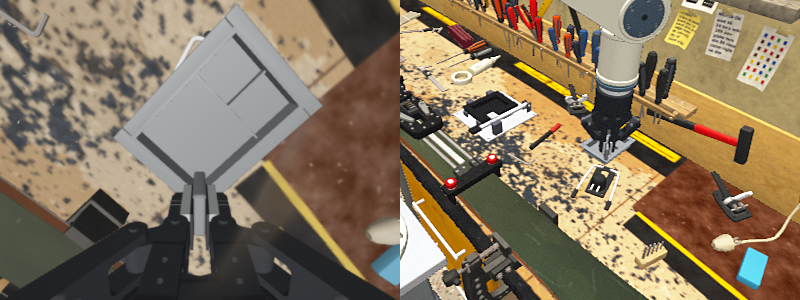

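View pics/top4.png

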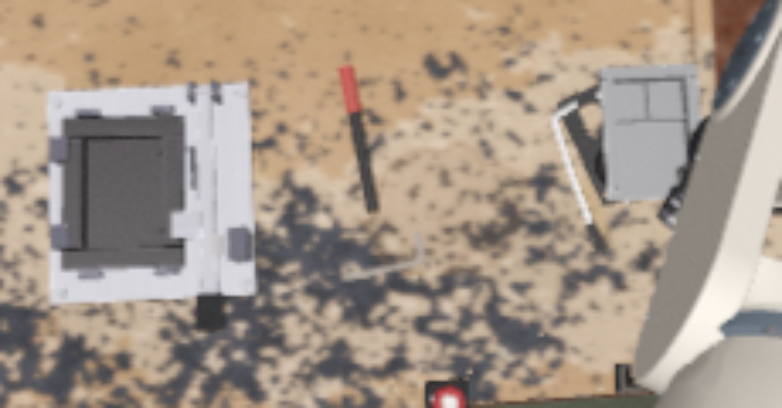

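The tray is level, with its underside at about 0.132 m. The lever is still latched and the outer trays are seated. Before handing in, I'll check the heel centre against the pixel outline I read off the crop, about (320.6,197.8).

```bash
cat > c.py <<'E'
exec(open("fit.py").read().split("k=b[b[:,2]>")[0])
print(proj(np.array([[.5614,-.2439,.015]])))
for uv in [(320.6,197.8)]:
    ray=np.array([(uv[0]-K[2])/K[0],(uv[1]-K[3])/K[1],1])@z["R"];o=-z["R"].T@z["t"];s=(.015-o[2])/ray[2];print("pix centre",o+s*ray)
for zz in (.01,.014,.02):
    k=b[(b[:,2]>zz)&(b[:,2]<.06)];print(zz,cv2.minAreaRect(k[:,:2].astype(np.float32)))
E
python3 c.py
```

```text
fixture [0.53013023 0.21549323 0.03570647]
[[-0.5, -0.4], [0.4, -0.7], [-0.1, 0.6], [-0.4, 0.6], [0.1, -0.6], [-0.1, -0.1], [0.3, 0.9], [0.3, 0.1], [0.1, -0.3]]
fin pred crop [[208.47811361 300.76642372]
 [249.25120451 338.64643933]
 [228.84451808 319.68771965]]
bench z -0.000341767783593199
[[322.38253815 194.67143809]]
pix centre [ 0.5514631  -0.23789681  0.015     ]
0.01 ((0.5519228577613831, -0.24014532566070557), (0.13276930153369904, 0.10220462828874588), 21.31507110595703)
0.014 ((0.5496480464935303, -0.23967337608337402), (0.12860026955604553, 0.08925821632146835), 20.67230987548828)
0.02 ((0.5427801609039307, -0.24419014155864716), (0.055232349783182144, 0.03370993956923485), 39.64189910888672)
```

Both estimates agree on about (0.551,-0.239), so I'll shift the tray about 1 cm and hand in.

```bash
python3 - <<'E'
from h import *
T=np.array([.5515,-.2395,0])+(w(-40.5,-27,0)-w(0,0,0))
bot.move_l([*T[:2],.164],v=.03)
bot.sleep(.7)
s=bot.read_state();print(s["t"],s["eef_pos"],s["gripper_force"])
print(bot.close_job())
E
```

```text
18.0583 [ 0.51198249 -0.26795552  0.16398367] 59.44760084152222
the job is handed in; nothing more can be done
None
```

I handed the job in at 18.1 s; the hand-in call gave no verdict. The lever is latched, the tray was peeled at 0.18 rad with its far corner still seated, the outer trays stayed in the fixture, and the inner tray is held level over the heel unit, its underside about 13 cm above the bench.

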